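# Load a slide carrier into a slide reader

## Task

Load the slide carrier into the reader: set it down flat on the reader's open loading bed, in front of the hood with the carrier's grip fin at the end away from the hood, and let go of it there. Then take it by its fin (or push from that end) and slide it along the bed under the hood until it is fully home against the end stop, and let go. Leave the roll of tape, the dish and the amber bottle where they are.

Things in the scene. Friction and masses are not known exactly. Their poses are not given: they have to be found in the camera images.
- carrier: Flat bare-metal slide carrier: plate 190 long x 56 wide x 14 mm thick, two glass slides flush in its top, 0.25 to 0.42 kg, lying flat. Origin: centre of the underside; x along its length, z up. An upright grip fin stands on its -x end. It balances within 8 mm of its middle, where it can be carried, gripped across the 56 mm width.
- carrier_fin (a point): Centre of the top of the carrier's grip fin, at carrier x = -80 mm, y = 0, 42 mm above the underside. The fin is 24 mm long (x), 10 mm thick (y) and rises 28 mm above the plate. Axes as the carrier's.
- reader: Slide reader, fixed, place and heading vary: grey flat bed 385 x 130 mm, top 12 mm above the worktop, white hood over one end. Origin: on the worktop, on the bed's centre line. x runs along the bed from the open end (x = -200 mm) to the hood end (185 mm); z up. Hood: x = 35 to 185 mm, full width, top 61 mm above the worktop. The open bed, x = -200 to 5 mm, has no walls.
- reader_home (a point): Where the carrier's origin is when home against the end stop: on the bed, at reader x = 65 mm, axes as the reader's. The carrier's x axis must point along this x (fin trailing, about 50 mm in front of the hood). Channel under the hood: 62 mm wide, ceiling 25 mm above the bed (plate passes, fin does not); two flared guides 14 mm high widen its mouth to 76 mm, from x = 7 to 36 mm.
- reader_load (a point): A good place for the carrier's origin when it is first set down on the open bed: at x = -85 mm of the reader, on the bed's top, 150 mm short of home. Axes as the reader's. The carrier then ends 25 mm short of the hood.
- tape_clear: Roll of clear tape lying flat, 64 mm across, 18 mm high, loose; bystander. Origin: centre of its underside.
- petri: Clear flat round dish, 95 mm across, 15 mm high, loose; bystander. Origin: centre of its underside.
- jar_amber: Amber reagent bottle with blue cap, 55 mm across, 123 mm tall, standing loose; bystander. Origin: centre of its underside.

How it is judged:
By the outcome, as a careful person would: the job done as asked, in the order asked, and still so for the second after the job is handed in, with the robot touching nothing.
It also fails if it takes over 54 s, if anything falls off the work surface, if the arm or the gripper's body presses on something with over 40 N, if the wrist force passes 120 N, or if a joint passes its speed limit or range.

## Robot

A 7-joint arm with a two-finger parallel gripper is mounted at the origin on a cart in front of the work surface, level with it; the furniture and walls round the work are solid. World frame = base frame: x ahead of the robot, y to its left, z up, the work surface at z = 0. Lengths are in mm, angles in rad, forces in N, time in s.
With the tool pointing down it reaches from about 400 to 875 mm from the base axis. Payload 4.4 kg.
Tool frame: the origin (TCP) lies midway between the tips of the shut fingers; the grasp point (between the pads) lies 19 mm behind it; z points along the fingers, y is the direction in which the jaws open and shut (so a half turn about z gives the same grasp; the last joint's range is limited). The gripper opens to 85 mm and grips with 20 to 120 N. Pads are 22 mm wide; open, the fingers measure 114 mm over their backs; the gripper's body (76 mm by 85 mm) begins 54 mm behind the grasp point. The pads swing forward as they close: fully open they stand 13 mm farther back than shut.
Start: joints at [1.048, 0.628, 0.038, 1.517, -0.027, 0.996, -0.02], TCP at [286.729, -583.356, 231.313] pointing down, gripper open.
Joint ranges: [-3.06, 3.06], [-0.37, 2.12], [-1.25, 1.32], [0.18, 2.47], [-1.1, 4.24], [0.23, 1.98], [-2.94, 2.94]. Speed limits (rad/s): [2.57, 2.57, 3.14, 3.14, 3.14, 3.14, 3.14].

## Interface

Orientations are given as [roll, pitch, yaw] about the fixed x, y, z axes, in that order (R = Rz(yaw) Ry(pitch) Rx(roll)).
In Python, from cell import * gives the robot as it stands. The module is installed in compiled form; this text tells all that it offers.
- The arm moves only by the tool move_arm, never from a script. Its argument "series" is a list of rows, each a list of 2 entries, a list of its own where there are three numbers: the shift along the tool's x, y, z in m, then the turn about the tool's z in rad. In form: [[[x, y, z], yaw], ...]. A call has 1 to 5 rows; each row is the pose to reach, as a shift and turn from the pose measured when the call began, along the tool's axes at that moment; what a row does not reach only later rows make up. A row lasts 1/8 s, in which the tool goes at most 62.5 mm and 10.7 degrees, less where a joint would pass 70% of its speed; a pose out of reach is approached as far as the arm can. A call with a gripper value outside its range is refused whole. "claw" is the opening, from 0 (shut) to 1 (fully open), set as the call begins (left out, the last holds). The fingers move at their own pace and stop on an object; the grip force is fixed at half the most. Time passes only in rows, so rows that repeat a pose let the fingers close. It gives the time, the measured TCP pose, the force and the opening at its end, in the units of the state.
- read_state(): the state, without advancing time (a new reading comes with each control period).
- get_image(name): name is "side" or "top"; returns the picture (420x560x3 uint8, blue, green, red); there is no depth.
- camera_model(name): a dict with "fov_y" (degrees; the focal length in pixels is half the picture's height over the tangent of half this angle, whatever the lens; pixels are square), "cx", "cy" (the principal point, pixels), "pose" (4x4, takes a point from camera to world coordinates). Camera axes: x right, y down, z forward; pixel columns grow to the right and rows downward; lengths in mm; the calibration is good to about 2 mm. A picture is of the moment at which its call begins. camera_model takes no time and is no camera call.
- finish_job(): hands the job in, once; it reports no verdict.
The state is a dict: "clock": time; "qpos": joint angles; "qd": joint speeds; "tau": joint torques, N m; "eef_pos": TCP position; "tool_rot": TCP orientation; "force": force on the tool from outside, world axes, zero at the start; "torque": the same for the moment, N m; "width": finger opening in mm.
Only numpy, scipy, OpenCV 4.12 (cv2) and the standard library are available. Lean on these libraries where they do the work, as an engineer would, in place of code of your own. Each camera call takes 0.05 s, during which the arm holds its last target. There are 200 camera calls.

## Working session

There is one attempt and no reset: what is moved stays moved. The work goes in short steps, Python scripts to look and compute and a tool call to move; the robot and the scene stay as the last step left them, time stands still between calls to the robot, and variables do not carry over. Pictures are saved under pics/ and viewed, about 8 in all and at most 12, crops included, and the job is handed in when it is done.

Besides the shell and the picture viewer there is one more tool, called by a JSON object that holds its "api" and its "payload", one argument or row to a line. move_arm: Moves the arm, as the interface text tells. Its arguments: {"type":"object","properties":{"series":{"type":"array"},"claw":{"type":"number"}},"required":["series"]}

```bash
mkdir -p pics; python3 - <<'E'
from cell import *
import cv2
s=read_state();print(s['clock'],s['eef_pos'],s['tool_rot'],s['width'])
for n in("top","side"):
    cv2.imwrite(f"pics/{n}0.png",get_image(n));m=camera_model(n);print(n,m)
E
```

```text
0.0 [ 286.44152785 -582.75940006  230.37113753] [-3.13964137e+00  1.96877859e-05  4.56820339e-01] 85.58487535752602
top {'fov_y': 45.09583040293387, 'cx': 289.53391520374043, 'cy': 206.7451076729169, 'pose': array([[ 4.11631749e-01, -8.68183672e-01,  2.77157745e-01,
         8.42007437e+01],
       [-9.11341048e-01, -3.90762951e-01,  1.29467411e-01,
        -1.91535865e+02],
       [-4.09851435e-03, -3.05878126e-01, -9.52061854e-01,
         1.59677839e+03],
       [ 0.00000000e+00,  0.00000000e+00,  0.00000000e+00,
         1.00000000e+00]])}
side {'fov_y': 55.61194347622721, 'cx': 273.9728576833028, 'cy': 208.02397517605488, 'pose': array([[-9.80517840e-01, -1.16054898e-01,  1.58480362e-01,
         2.97252803e+02],
       [-1.95906796e-01,  6.36616734e-01, -7.45881802e-01,
         9.59398392e+02],
       [-1.43280140e-02, -7.62397793e-01, -6.46950008e-01,
         8.79155196e+02],
       [ 0.00000000e+00,  0.00000000e+00,  0.00000000e+00,
         1.00000000e+00]])}
```

View pics/top0.png

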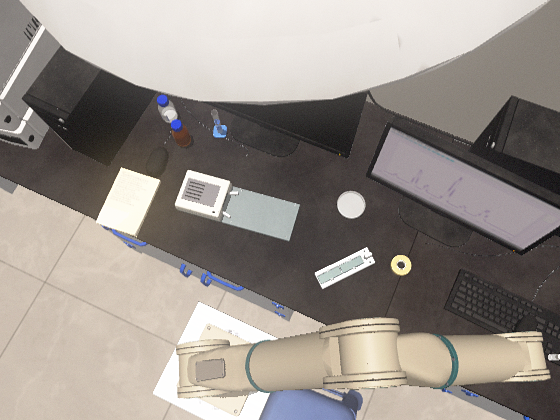

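View pics/side0.png

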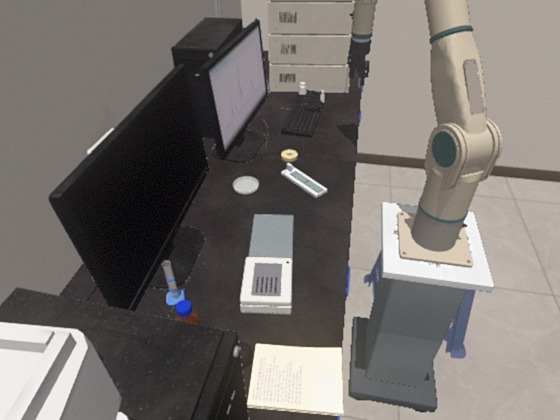

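```bash
python3 - <<'E'
import cv2
a=cv2.imread("pics/top0.png")[160:300,165:425];cv2.imwrite("pics/topc.png",cv2.resize(a,None,fx=3,fy=3,interpolation=cv2.INTER_CUBIC))
a=cv2.imread("pics/side0.png")[140:320,220:340];cv2.imwrite("pics/sidec.png",cv2.resize(a,None,fx=3.3,fy=3.3,interpolation=cv2.INTER_CUBIC))
E
```

```text
(no output)
```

View pics/topc.png

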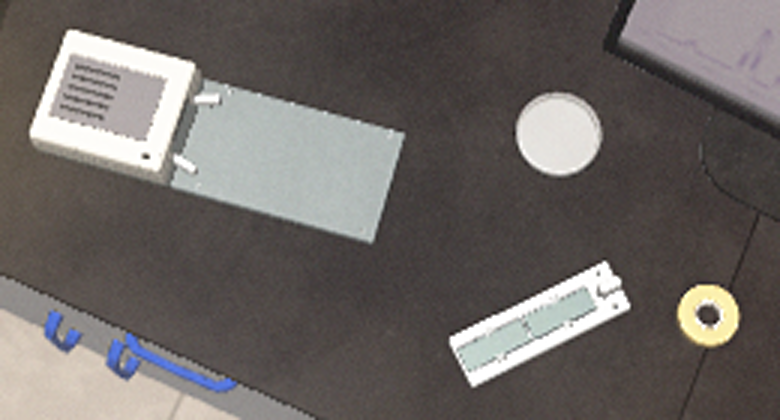

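View pics/sidec.png

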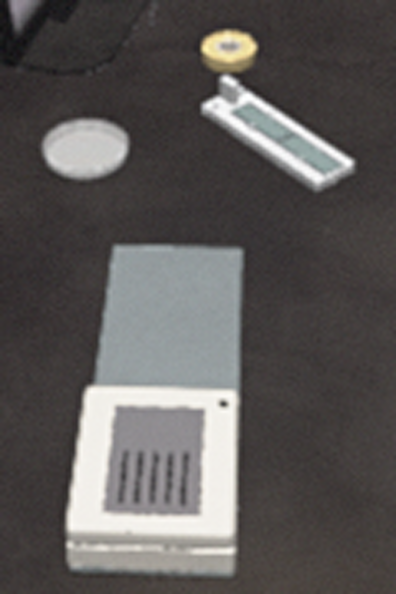

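```bash
cat > h.py <<'E'
from cell import *
import numpy as np, cv2
def ray(n,px,eq=False):
    m=camera_model(n);f=210/np.tan(np.radians(m['fov_y']/2))
    d=np.array([(px[0]-m['cx'])/f,(px[1]-m['cy'])/f]);r=np.hypot(*d)
    if eq: d=d*np.tan(r)/r
    T=m['pose'];v=T[:3,:3]@np.r_[d,1];return T[:3,3],v
def at(n,px,z,eq=False):
    o,v=ray(n,px,eq);return (o+v*(z-o[2])/v[2])[:2]
def proj(n,P,eq=False):
    m=camera_model(n);f=210/np.tan(np.radians(m['fov_y']/2));T=m['pose']
    c=T[:3,:3].T@(np.asarray(P,float)-T[:3,3]);d=c[:2]/c[2]
    if eq: r=np.hypot(*d);d=d*np.arctan(r)/r
    return d*f+[m['cx'],m['cy']]
E
python3 - <<'E'
from h import *
np.set_printoptions(precision=1,suppress=True)
def U(l,o,s):return [((x+.5)/s-.5+o[0],(y+.5)/s-.5+o[1]) for x,y in l]
C={'top':U([(606,262),(630,306),(473,386),(448,346)],(165,160),3),'side':U([(202,103),(None or 235,80),(355,160),(320,182)],(220,140),3.3)}
B={'top':U([(405,132),(373,242)],(165,160),3),'side':U([(113,245),(244,247)],(220,140),3.3)}
H={'top':U([(70,30),(200,64),(167,176)],(165,160),3),'side':U([(86,387),(238,389),(235,541),(68,537)],(220,140),3.3)}
for eq in(0,1):
  for n in('top','side'):
    for nm,D,z in(('carrier',C,14),('bed',B,12),('hood',H,61)):
        P=np.array([at(n,p,z,eq) for p in D[n]])
        print(eq,n,nm,P.tolist() and P.round(1).tolist(),'len',np.hypot(*np.diff(P,axis=0).T))
E
```

```text
0 top carrier [[522.9, -257.3], [489.0, -298.1], [343.0, -179.9], [370.8, -139.5]] len [ 53.  187.8  49. ]
0 top bed [[569.0, -2.1], [441.2, -21.3]] len [129.2]
0 top hood [[511.1, 372.4], [533.7, 225.6], [406.2, 201.3]] len [148.6 129.9]
0 side carrier [[526.1, -255.1], [496.6, -307.8], [344.2, -179.3], [376.8, -134.6]] len [ 60.4 199.4  55.3]
0 side bed [[569.2, 1.0], [439.5, -19.6]] len [131.3]
0 side hood [[533.8, 236.1], [407.7, 215.0], [385.0, 367.0], [509.1, 386.7]] len [127.9 153.7 125.7]
1 top carrier [[522.7, -260.1], [488.3, -302.3], [341.1, -181.9], [369.7, -140.6]] len [ 54.5 190.1  50.2]
1 top bed [[569.0, -2.1], [441.1, -21.3]] len [129.3]
1 top hood [[510.8, 378.0], [533.8, 226.7], [405.4, 202.5]] len [153.1 130.6]
1 side carrier [[526.1, -255.9], [496.5, -309.3], [343.0, -180.3], [376.2, -135.0]] len [ 61.1 200.5  56.2]
1 side bed [[569.3, 1.1], [439.5, -19.6]] len [131.5]
1 side hood [[534.0, 237.4], [407.2, 216.0], [383.2, 372.5], [509.3, 393.0]] len [128.6 158.3 127.8]
```

```bash
cat >> h.py <<'E'
from scipy.optimize import least_squares
def world(p,q):
    c,s=np.cos(p[2]),np.sin(p[2]);return [p[0]+c*q[0]-s*q[1],p[1]+s*q[0]+c*q[1],q[2]]
def fit(obs,p0):
    f=lambda p:np.concatenate([proj(n,world(p,q))-px for n,q,px in obs])
    r=least_squares(f,p0,x_scale=[1,1,.01],loss='soft_l1');return r.x,r.fun.reshape(-1,2).round(1).tolist()
def goto(x,y,z,yaw):
    "shift along tool axes (m) and turn about tool z, from now"
    s=read_state();R=cv2.Rodrigues(np.zeros(3))[0]
    from scipy.spatial.transform import Rotation as Q
    R=Q.from_euler('xyz',s['tool_rot']).as_matrix()
    d=R.T@(np.array([x,y,z])-s['eef_pos']);t=-(yaw-s['tool_rot'][2])
    return (d/1000).round(4),round((t+np.pi)%(2*np.pi)-np.pi,3),np.round(s['tool_rot'],3)
E
python3 - <<'E'
from h import *
def U(n,l):
    o,s=((165,160),3) if n=='top' else ((220,140),3.3)
    return [(n,q,np.array([(x+.5)/s-.5+o[0],(y+.5)/s-.5+o[1]])) for q,x,y in l]
h=28
car=U('top',[((-95,-h,14),606,262),((-95,h,14),630,306),((95,h,14),473,386),((95,-h,14),448,346)])+U('side',[((-95,-h,14),202,103),((95,h,14),355,160),((95,-h,14),320,182)])
# fix handedness: y=left of carrier x
car=[(n,(q[0],-q[1] if 0 else q[1],q[2]),p) for n,q,p in car]
rd=U('top',[((-200,-65,12),405,132),((-200,65,12),373,242),((185,-65,61),70,30),((35,-65,61),200,64),((35,65,61),167,176)])+U('side',[((-200,-65,12),113,245),((-200,65,12),244,247),((35,-65,61),86,387),((35,65,61),238,389),((185,65,61),235,541),((185,-65,61),68,537)])
for nm,o,p0 in(('car',car,[433,-219,2.464]),('rd',rd,[474,187,1.72])):
    for sub in(o,[a for a in o if a[0]=='top'],[a for a in o if a[0]=='side']):
        p,r=fit(sub,p0);print(nm,p.round(3),r)
E
```

```text
car [ 433.127 -218.048    2.463] [[-0.2, -0.7], [0.5, 0.0], [-0.1, 0.5], [-0.1, -2.1], [0.4, -0.1], [0.8, -0.1], [0.1, -0.4]]
car [ 431.481 -218.678    2.472] [[-0.4, -0.3], [0.4, 0.3], [0.1, 1.2], [-0.1, -1.2]]
car [ 434.511 -216.729    2.465] [[-0.1, 0.1], [0.4, 0.1], [-0.3, -0.2]]
rd [475.366 186.911   1.719] [[-0.2, -0.1], [-0.3, 0.1], [-1.7, -1.2], [-1.4, -0.9], [-3.0, -1.2], [0.2, -0.5], [-0.3, -0.2], [0.2, -1.3], [0.8, -0.7], [0.9, -2.1], [-0.5, -2.6]]
rd [475.036 181.672   1.727] [[1.2, 0.1], [1.4, 0.4], [-0.6, -0.1], [-0.2, -0.1], [-1.5, -0.4]]
rd [475.009 191.815   1.718] [[-0.0, 0.5], [-0.4, 0.8], [-0.1, -0.1], [0.6, 0.6], [0.7, -0.5], [-0.9, -1.0]]
```

```bash
python3 -c "
from h import *
print(goto(433.1,-218,110,2.463))"
```

```text
(array([ 0.2925, -0.2625,  0.1209]), np.float64(-2.006), array([-3.14 ,  0.   ,  0.457]))
```

{"api": "move_arm", "payload": {
  "series": [
    [[0.05, -0.045, 0], -0.18],
    [[0.1, -0.09, 0], -0.36],
    [[0.15, -0.135, 0.02], -0.54],
    [[0.2, -0.18, 0.04], -0.72],
    [[0.2925, -0.2625, 0.06], -0.9]
  ],
  "claw": 1
}}

```text
clock: 0.72
eef_pos: [400.8, -296.3, 185.9]
tool_rot: [-3.14, -0.002, 1.362]
force: [1.2, -0.4, -0.5]
width: 85.1
```

```bash
python3 -c "
from h import *
s=read_state();print(s['clock'],s['eef_pos'],s['tool_rot'],s['qpos']);print(goto(433.1,-218,110,2.463))"
```

```text
0.725 [ 400.82711103 -296.2944786   185.88375757] [-3.14003658e+00 -1.67853052e-03  1.36232870e+00] [ 0.7316978   0.4850624  -0.21462548  1.9766801   0.15359322  0.69721292
  0.21439975]
(array([0.0832, 0.0155, 0.076 ]), np.float64(-1.101), array([-3.140e+00, -2.000e-03,  1.362e+00]))
```

{"api": "move_arm", "payload": {
  "series": [
    [[0.03, 0.005, 0.02], -0.18],
    [[0.05, 0.01, 0.04], -0.36],
    [[0.07, 0.0155, 0.06], -0.54],
    [[0.0832, 0.0155, 0.076], -0.72],
    [[0.0832, 0.0155, 0.076], -0.9]
  ]
}}

```text
clock: 1.35
eef_pos: [432.5, -216.1, 108.7]
tool_rot: [-3.141, -0.005, 2.271]
force: [0.2, -0.1, -0.7]
width: 85.5
```

{"api": "move_arm", "payload": {
  "series": [
    [[0, 0, 0], -0.18],
    [[0, 0, 0], -0.2],
    [[0, 0, 0], -0.2]
  ]
}}

```text
clock: 1.72
eef_pos: [432.4, -216.3, 108.6]
tool_rot: [3.141, -0.006, 2.468]
force: [-0.5, -0.2, -0.2]
width: 85.0
```

```bash
python3 - <<'E'
from h import *
print(read_state()['qpos'])
t=get_image("top")[200:300,290:425];s=get_image("side")[90:240,240:370]
f=lambda a,k:cv2.resize(a,None,fx=k,fy=k,interpolation=cv2.INTER_CUBIC)
a,b=f(t,3),f(s,3)
c=np.zeros((450,800,3),np.uint8);c[:a.shape[0],:a.shape[1]]=a;c[:b.shape[0],410:410+b.shape[1]]=b
cv2.imwrite("pics/c1.png",c)
print(goto(433.1,-218,110,2.463),goto(433.1,-218,0,2.463))
E
```

```text
[ 0.71644803  0.62858838 -0.45433014  2.07293934  0.50790792  0.55366641
  0.79366526]
(array([-0.0015, -0.001 , -0.0013]), np.float64(0.006), array([ 3.141, -0.005,  2.469])) (array([-0.0021, -0.001 ,  0.1087]), np.float64(0.006), array([ 3.141, -0.005,  2.469]))
```

View pics/c1.png

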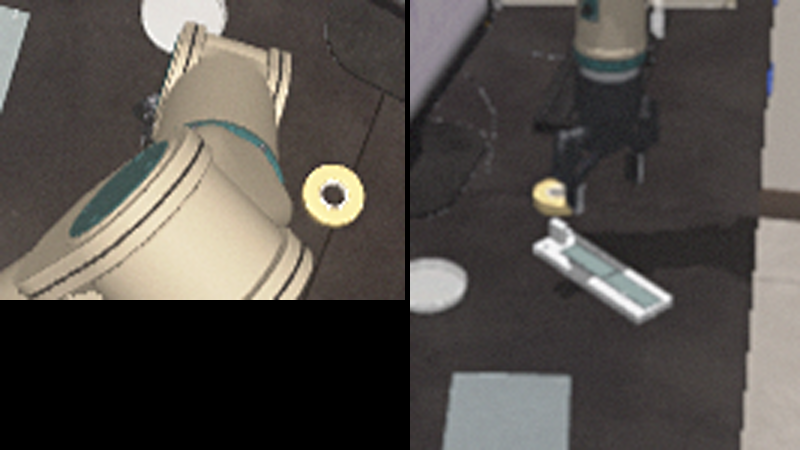

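{"api": "move_arm", "payload": {
  "series": [
    [[-0.0015, -0.001, 0.03], 0.005],
    [[-0.0015, -0.001, 0.06], 0.005],
    [[-0.002, -0.001, 0.08], 0.005],
    [[-0.002, -0.001, 0.09], 0.005],
    [[-0.002, -0.001, 0.093], 0.005]
  ]
}}

```text
clock: 2.45
eef_pos: [433.1, -217.9, 15.6]
tool_rot: [3.141, -0.005, 2.463]
force: [1.0, 0.8, 0.0]
width: 85.6
```

```bash
python3 - <<'E'
from h import *
s=get_image("side")[120:220,260:370]
c=cv2.resize(s,None,fx=6,fy=6,interpolation=cv2.INTER_CUBIC)
cv2.imwrite("pics/c2.png",c)
print(goto(433.1,-218,0,2.463))
st=read_state();p=[*st['eef_pos'][:2],st['tool_rot'][2]]
for sgn in(1,-1):
  for w in (42.5,57): print(sgn,w,(proj('side',world(p,[0,sgn*w,st['eef_pos'][2]+13]))-[260,120])*6)
E
```

```text
(array([-0.    , -0.0002,  0.0156]), np.float64(0.0), array([ 3.141, -0.005,  2.463]))
1 42.5 [314.77475247 309.06055045]
1 57 [331.68527142 300.17774329]
-1 42.5 [212.32221735 362.87711961]
-1 57 [194.25647824 372.36674421]
```

View pics/c2.png

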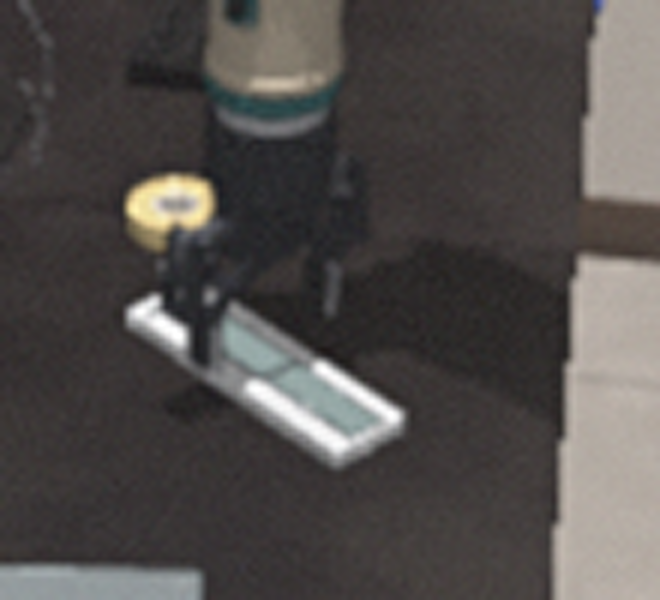

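{"api": "move_arm", "payload": {
  "series": [
    [[0, 0, 0.008], 0],
    [[0, 0, 0.014], 0],
    [[0, 0, 0.0175], 0],
    [[0, 0, 0.0175], 0]
  ]
}}

```text
clock: 3.0
eef_pos: [433.0, -217.8, -2.1]
tool_rot: [3.141, -0.005, 2.464]
force: [-0.0, 0.2, -0.3]
width: 85.5
```

{"api": "move_arm", "payload": {
  "series": [
    [[0, 0, 0], 0],
    [[0, 0, 0], 0],
    [[0, 0, 0], 0],
    [[0, 0, 0], 0],
    [[0, 0, 0], 0]
  ],
  "claw": 0
}}

```text
clock: 3.62
eef_pos: [433.0, -217.9, -1.6]
tool_rot: [3.142, -0.005, 2.463]
force: [-1.3, 1.9, 4.9]
width: 54.4
```

{"api": "move_arm", "payload": {
  "series": [
    [[0, 0, 0], 0],
    [[0, 0, 0], 0]
  ]
}}

```text
clock: 3.88
eef_pos: [433.0, -217.9, -1.6]
tool_rot: [-3.142, -0.005, 2.463]
force: [-1.1, 0.8, 1.5]
width: 54.1
```

{"api": "move_arm", "payload": {
  "series": [
    [[0, 0, -0.008], 0],
    [[0, 0, -0.02], 0],
    [[0, 0, -0.04], 0],
    [[0, 0, -0.06], 0],
    [[0, 0, -0.075], 0]
  ]
}}

```text
clock: 4.5
eef_pos: [433.4, -218.4, 74.9]
tool_rot: [3.141, -0.004, 2.463]
force: [0.4, -0.5, -2.2]
width: 54.3
```

```bash
python3 - <<'E'
from h import *
s=get_image("side")[90:220,240:370]
cv2.imwrite("pics/c3.png",cv2.resize(s,None,fx=4.5,fy=4.5,interpolation=cv2.INTER_CUBIC))
s=read_state();print(s['force'],s['torque'],s['width'])
L=world([475.2,187,1.72],[-85,0,0]);print(L,goto(L[0],L[1],75,1.72))
E
```

```text
[-0.44351554 -0.21888064 -1.10304104] [-0.0125594  -0.01781774 -0.00801383] 54.619033280643876
[np.float64(487.8353095230659), np.float64(102.94436988960038), 0] (array([0.1602, 0.284 , 0.0016]), np.float64(0.743), array([ 3.141e+00, -2.000e-03,  2.463e+00]))
```

View pics/c3.png

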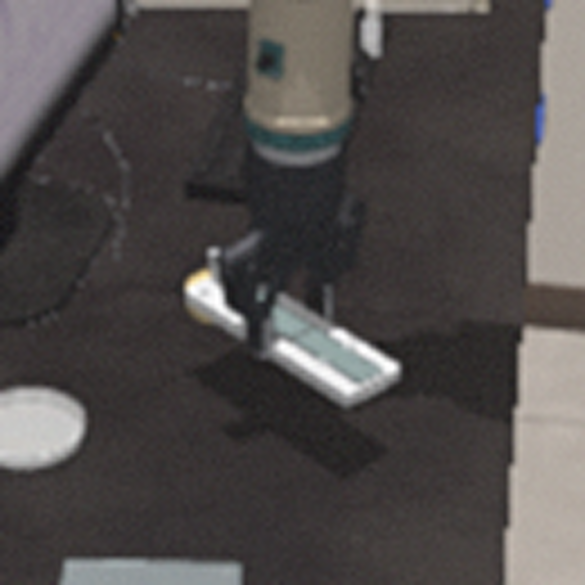

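{"api": "move_arm", "payload": {
  "series": [
    [[0.01, 0.02, 0], 0.06],
    [[0.03, 0.055, 0], 0.15],
    [[0.05, 0.09, 0], 0.25],
    [[0.075, 0.13, 0], 0.35],
    [[0.1, 0.175, 0], 0.45]
  ]
}}

```text
clock: 5.18
eef_pos: [466.1, -18.7, 76.4]
tool_rot: [-3.141, -0.002, 2.008]
force: [0.4, -0.3, -2.6]
width: 54.5
```

```bash
python3 - <<'E'
from h import *
print(goto(487.8,102.9,75,1.72),read_state()['qpos'])
E
```

```text
(array([0.1009, 0.0712, 0.0015]), np.float64(0.288), array([-3.141e+00, -2.000e-03,  2.008e+00])) [ 0.13699443  0.64687923 -0.22697629  2.14379792  0.36252524  0.38775054
  0.05451668]
```

{"api": "move_arm", "payload": {
  "series": [
    [[0.03, 0.02, 0], 0.09],
    [[0.06, 0.042, 0], 0.18],
    [[0.085, 0.06, 0], 0.25],
    [[0.101, 0.071, 0], 0.288],
    [[0.101, 0.071, 0], 0.288]
  ]
}}

```text
clock: 5.8
eef_pos: [487.6, 105.0, 76.5]
tool_rot: [-3.141, -0.003, 1.724]
force: [-0.1, -0.2, -2.6]
width: 54.2
```

```bash
python3 - <<'E'
from h import *
f=lambda a,k:cv2.resize(a,None,fx=k,fy=k,interpolation=cv2.INTER_CUBIC)
b=f(get_image("side")[160:300,235:345],4)
a=f(get_image("top")[160:260,170:310],2.4)
c=np.zeros((560,800,3),np.uint8);c[:a.shape[0],:a.shape[1]]=a;c[:,350:350+b.shape[1]]=b
cv2.imwrite("pics/c4.png",c)
print(goto(487.8,102.9,75,1.72),read_state()['qpos'])
E
```

```text
(array([0.0008, 0.0009, 0.0014]), np.float64(0.001), array([-3.139e+00, -1.000e-03,  1.721e+00])) [-0.17121807  0.66607164 -0.13417797  2.06297796  0.19814811  0.42662777
 -0.30786533]
```

View pics/c4.png

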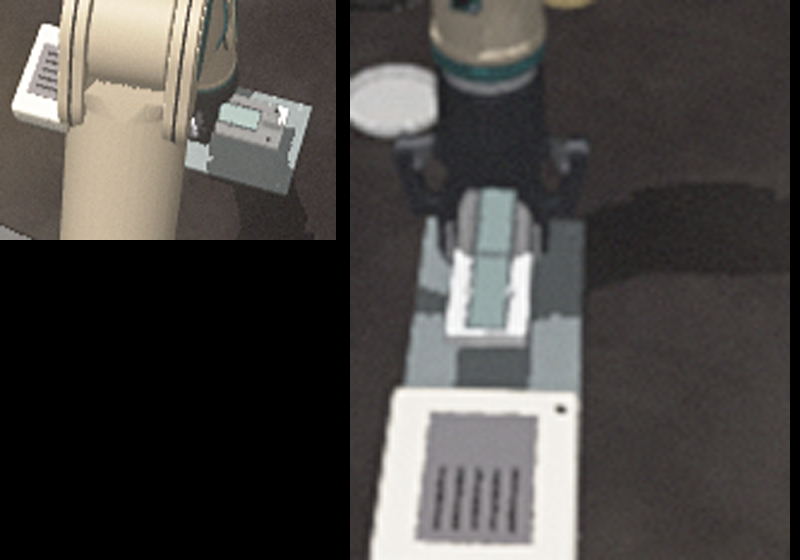

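{"api": "move_arm", "payload": {
  "series": [
    [[0.001, 0.001, 0.02], 0],
    [[0.001, 0.001, 0.04], 0],
    [[0.001, 0.001, 0.055], 0],
    [[0.001, 0.001, 0.062], 0],
    [[0.001, 0.001, 0.063], 0]
  ]
}}

```text
clock: 6.52
eef_pos: [487.5, 102.7, 13.1]
tool_rot: [-3.138, -0.001, 1.721]
force: [-0.1, 0.1, -2.6]
width: 54.1
```

{"api": "move_arm", "payload": {
  "series": [
    [[0, 0, 0.0005], 0],
    [[0, 0, 0.001], 0]
  ]
}}

```text
clock: 6.78
eef_pos: [487.9, 102.8, 12.5]
tool_rot: [-3.139, -0.001, 1.72]
force: [-0.8, -0.3, -2.1]
width: 54.4
```

{"api": "move_arm", "payload": {
  "series": [
    [[0, 0, 0.001], 0],
    [[0, 0, 0.002], 0],
    [[0, 0, 0.002], 0]
  ]
}}

```text
clock: 7.15
eef_pos: [488.0, 102.9, 10.6]
tool_rot: [-3.14, -0.001, 1.72]
force: [0.0, 0.1, -2.2]
width: 54.4
```

{"api": "move_arm", "payload": {
  "series": [
    [[0, 0, 0.0005], 0],
    [[0, 0, 0.001], 0],
    [[0, 0, 0.001], 0]
  ]
}}

```text
clock: 7.52
eef_pos: [488.1, 102.8, 10.4]
tool_rot: [-3.14, -0.001, 1.72]
force: [-2.5, -1.0, 8.5]
width: 54.1
```

{"api": "move_arm", "payload": {
  "series": [
    [[0, 0, 0], 0],
    [[0, 0, 0], 0],
    [[0, 0, 0], 0],
    [[0, 0, -0.002], 0]
  ],
  "claw": 1
}}

```text
clock: 8.02
eef_pos: [488.0, 102.8, 12.3]
tool_rot: [-3.14, -0.001, 1.72]
force: [0.9, 0.5, 0.1]
width: 85.2
```

{"api": "move_arm", "payload": {
  "series": [
    [[0, 0, -0.02], 0],
    [[0, 0, -0.045], 0],
    [[0, 0, -0.07], 0],
    [[0, 0, -0.1], 0],
    [[-0.06, 0, -0.12], 0]
  ]
}}

```text
clock: 8.65
eef_pos: [498.0, 49.2, 133.7]
tool_rot: [3.14, -0.004, 1.731]
force: [1.1, -1.4, -0.2]
width: 85.7
```

```bash
python3 - <<'E'
from h import *
f=lambda a,k:cv2.resize(a,None,fx=k,fy=k,interpolation=cv2.INTER_CUBIC)
b=f(get_image("side")[180:300,240:330],5)
a=f(get_image("top")[160:260,170:310],2.4)
c=np.zeros((600,800,3),np.uint8);c[:a.shape[0],:a.shape[1]]=a;c[:,350:]=b
cv2.imwrite("pics/c5.png",c)
L=world([475.2,187,1.72],[-165,0,0]);print(L,goto(L[0],L[1],60,1.72))
E
```

```text
[np.float64(499.727365544775), np.float64(23.833188609224266), 0] (array([-0.0123, -0.001 ,  0.074 ]), np.float64(-0.01), array([3.14 , 0.004, 1.71 ]))
```

View pics/c5.png

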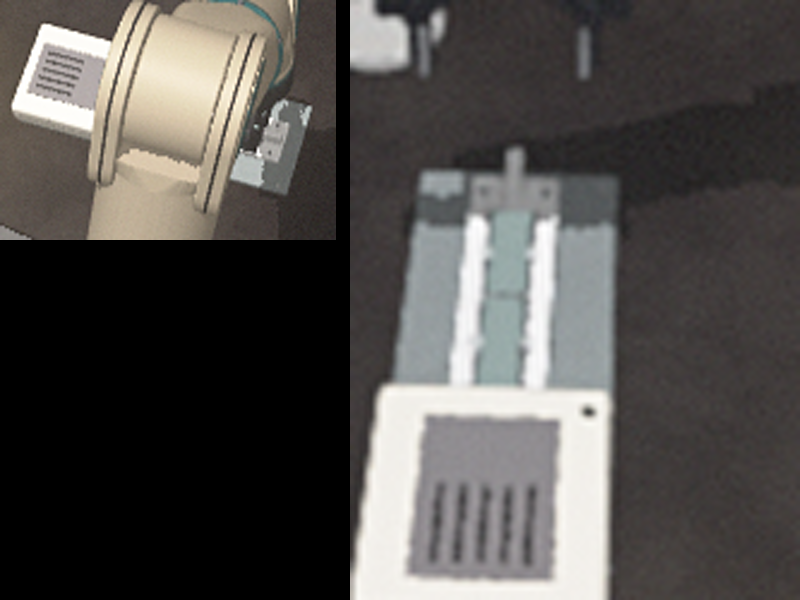

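```bash
python3 - <<'E'
from h import *
u=lambda x,y:((x-350+.5)/5-.5+240,(y+.5)/5-.5+180)
A=np.array([475.2,187,0]);X=np.array([np.cos(1.72),np.sin(1.72)]);Y=np.array([-X[1],X[0]])
for nm,p,z in(('bedL',(420,171),12),('bedR',(618,177),12),('bedLf',(395,383),12),('bedRf',(613,383),12),('plL',(470,175),26),('plR',(559,178),26),('plLf',(450,383),26),('plRf',(549,383),26),('fin',(514,150),54)):
    w=at('side',u(*p),z);d=w-A[:2];print(nm,w.round(1),'reader',(d@X).round(1),(d@Y).round(1))
E
```

```text
bedL [570.3   0.8] reader -198.3 -66.4
bedR [440.4 -16.9] reader -196.5 64.7
bedLf [540.3 188.4] reader -8.3 -64.6
bedRf [413.9 164.9] reader -12.7 63.9
plL [533.   14.2] reader -179.4 -31.4
plR [475.5   6.7] reader -178.3 26.5
plLf [505. 195.] reader 3.5 -30.6
plRf [448.5 184.5] reader 1.5 26.8
fin [502.8  16.6] reader -172.6 -2.0
```

```bash
python3 - <<'E'
from h import *
L=world([475.2,187,1.72],[-166,-2,0]);print(L,goto(L[0],L[1],70,1.722),goto(L[0],L[1],30,1.722))
E
```

```text
[np.float64(501.8537957770557), np.float64(23.141600243762277), 0] (array([-0.0134,  0.001 ,  0.064 ]), np.float64(-0.012), array([3.14 , 0.004, 1.71 ])) (array([-0.0132,  0.0009,  0.104 ]), np.float64(-0.012), array([3.14 , 0.004, 1.71 ]))
```

{"api": "move_arm", "payload": {
  "series": [
    [[-0.0134, 0.001, 0.02], -0.012],
    [[-0.0134, 0.001, 0.045], -0.012],
    [[-0.0134, 0.001, 0.064], -0.012],
    [[-0.0134, 0.001, 0.064], -0.012]
  ]
}}

```text
clock: 9.25
eef_pos: [500.6, 22.8, 68.9]
tool_rot: [-3.14, 0.004, 1.722]
force: [0.9, 0.7, 0.4]
width: 85.2
```

```bash
python3 - <<'E'
from h import *
print(goto(501.9,23.1,30,1.722))
E
```

```text
(array([0.0002, 0.0014, 0.0388]), np.float64(-0.0), array([-3.14 ,  0.004,  1.722]))
```

{"api": "move_arm", "payload": {
  "series": [
    [[0, 0.0014, 0.015], 0],
    [[0, 0.0014, 0.03], 0],
    [[0, 0.0014, 0.038], 0],
    [[0, 0.0014, 0.0385], 0],
    [[0, 0.0014, 0.0385], 0]
  ]
}}

```text
clock: 9.88
eef_pos: [502.1, 22.9, 30.5]
tool_rot: [-3.14, 0.004, 1.722]
force: [0.2, -0.2, -0.6]
width: 85.4
```

{"api": "move_arm", "payload": {
  "series": [
    [[0, 0, 0], 0],
    [[0, 0, 0], 0],
    [[0, 0, 0], 0],
    [[0, 0, 0], 0],
    [[0, 0, 0], 0]
  ],
  "claw": 0
}}

```text
clock: 10.5
eef_pos: [501.9, 22.8, 30.7]
tool_rot: [-3.14, 0.004, 1.722]
force: [-1.3, -0.4, 4.0]
width: 8.6
```

{"api": "move_arm", "payload": {
  "series": [
    [[0, 0, 0], 0],
    [[0, 0, 0], 0],
    [[0, 0, 0], 0]
  ]
}}

```text
clock: 10.88
eef_pos: [501.9, 22.8, 30.7]
tool_rot: [-3.14, 0.004, 1.722]
force: [-0.6, -0.6, 1.0]
width: 9.0
```

```bash
python3 - <<'E'
from h import *
cv2.imwrite("pics/c6.png",cv2.resize(get_image("side")[180:300,240:330],None,fx=5,fy=5,interpolation=cv2.INTER_CUBIC))
L=world([475.2,187,1.72],[-16,-.6,0]);print(L,goto(L[0],L[1],30,1.722))
E
```

```text
[np.float64(478.1717450639446), np.float64(171.2669541640876), 0] (array([ 0.1503, -0.0011,  0.    ]), np.float64(0.0), array([-3.14 ,  0.004,  1.722]))
```

View pics/c6.png

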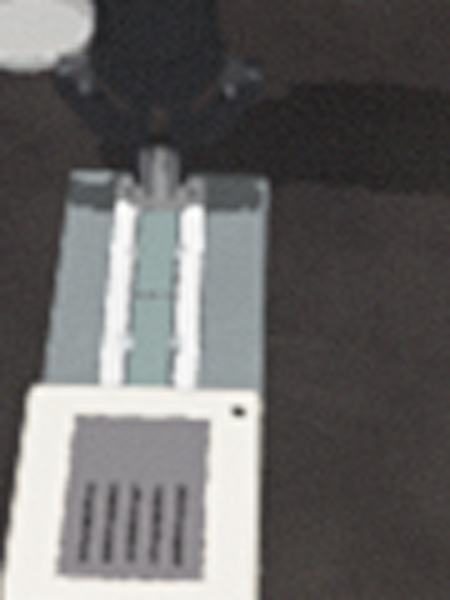

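{"api": "move_arm", "payload": {
  "series": [
    [[0.005, -0.0005, 0], 0],
    [[0.015, -0.001, 0], 0],
    [[0.027, -0.0012, 0], 0],
    [[0.04, -0.0012, 0], 0],
    [[0.05, -0.0012, 0], 0]
  ]
}}

```text
clock: 11.55
eef_pos: [493.1, 73.0, 30.7]
tool_rot: [-3.14, 0.005, 1.723]
force: [1.0, -5.5, 4.9]
width: 8.9
```

```bash
python3 - <<'E'
from h import *
s=read_state();print(s['force'],s['torque']);print(goto(478.2,171.3,30.7,1.722))
E
```

```text
[ 1.03653662 -5.5163921   4.88454072] [-0.98735055 -0.23161781  0.01399206]
(array([ 0.0994,  0.0001, -0.0005]), np.float64(0.001), array([-3.14 ,  0.005,  1.723]))
```

{"api": "move_arm", "payload": {
  "series": [
    [[0.01, 0, 0], 0],
    [[0.02, 0, 0], 0],
    [[0.03, 0, 0], 0],
    [[0.04, 0, 0], 0],
    [[0.05, 0, 0], 0]
  ]
}}

```text
clock: 12.18
eef_pos: [485.6, 122.3, 30.7]
tool_rot: [-3.14, 0.006, 1.722]
force: [0.5, -5.0, 7.0]
width: 8.8
```

{"api": "move_arm", "payload": {
  "series": [
    [[0.008, 0, 0], 0],
    [[0.016, 0, 0], 0],
    [[0.024, 0, 0], 0],
    [[0.032, 0, 0], 0],
    [[0.037, 0, 0], 0]
  ]
}}

```text
clock: 12.8
eef_pos: [479.9, 158.7, 30.7]
tool_rot: [-3.14, 0.007, 1.722]
force: [1.1, -5.3, 7.3]
width: 8.8
```

```bash
python3 - <<'E'
from h import *
s=read_state();print(s['force'],s['torque']);print(goto(478.2,171.3,30.7,1.722))
E
```

```text
[ 1.10309247 -5.28722561  7.25401675] [-1.09567097 -0.24084557  0.01866402]
(array([ 0.0127,  0.0002, -0.0001]), np.float64(0.0), array([-3.14 ,  0.007,  1.722]))
```

Sliding freely; now small steps until the stop is felt.

{"api": "move_arm", "payload": {
  "series": [
    [[0.002, 0, 0], 0],
    [[0.004, 0, 0], 0],
    [[0.006, 0, 0], 0],
    [[0.008, 0, 0], 0]
  ]
}}

```text
clock: 13.3
eef_pos: [478.5, 166.2, 30.7]
tool_rot: [-3.139, 0.007, 1.721]
force: [0.9, -5.8, 6.1]
width: 8.5
```

{"api": "move_arm", "payload": {
  "series": [
    [[0.001, 0, 0], 0],
    [[0.002, 0, 0], 0],
    [[0.003, 0, 0], 0]
  ]
}}

```text
clock: 13.68
eef_pos: [478.0, 168.8, 30.7]
tool_rot: [-3.139, 0.008, 1.721]
force: [1.3, -6.8, 5.4]
width: 9.0
```

{"api": "move_arm", "payload": {
  "series": [
    [[0.001, 0, 0], 0],
    [[0.002, 0, 0], 0],
    [[0.003, 0, 0], 0]
  ]
}}

```text
clock: 14.05
eef_pos: [477.8, 168.8, 30.7]
tool_rot: [-3.138, 0.011, 1.719]
force: [2.4, -12.2, 5.5]
width: 8.8
```

{"api": "move_arm", "payload": {
  "series": [
    [[0.001, 0, 0], 0],
    [[0.002, 0, 0], 0]
  ]
}}

```text
clock: 14.3
eef_pos: [477.7, 168.8, 30.7]
tool_rot: [-3.137, 0.014, 1.717]
force: [1.5, -10.2, 6.6]
width: 8.8
```

{"api": "move_arm", "payload": {
  "series": [
    [[0.003, 0, 0], 0],
    [[0.006, 0, 0], 0],
    [[0.006, 0, 0], 0]
  ]
}}

```text
clock: 14.68
eef_pos: [476.9, 168.7, 30.7]
tool_rot: [-3.135, 0.021, 1.713]
force: [2.5, -16.7, 7.7]
width: 9.1
```

```bash
python3 - <<'E'
from h import *
f=lambda a,k:cv2.resize(a,None,fx=k,fy=k,interpolation=cv2.INTER_CUBIC)
b=f(get_image("side")[180:280,240:330],5)
a=f(get_image("top")[160:260,170:310],2.4)
c=np.zeros((500,800,3),np.uint8);c[:a.shape[0],:a.shape[1]]=a;c[:,350:]=b
cv2.imwrite("pics/c7.png",c)
s=read_state();print(s['force'],s['torque'],s['eef_pos'],s['tool_rot'])
E
```

```text
[  3.97978619 -16.854046     9.51793567] [-2.81189486 -0.64773613  0.16822876] [476.830444   168.68682985  30.65159782] [-3.13465581  0.02087019  1.71294911]
```

View pics/c7.png

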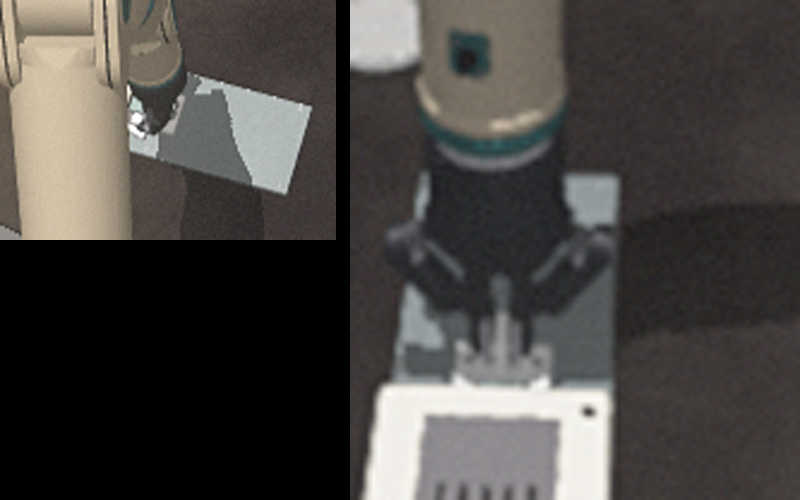

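{"api": "move_arm", "payload": {
  "series": [
    [[-0.003, 0, 0], 0],
    [[-0.003, 0, 0], 0]
  ]
}}

```text
clock: 15.02
eef_pos: [477.3, 166.7, 30.7]
tool_rot: [-3.135, 0.02, 1.714]
force: [-0.8, -2.0, 3.9]
width: 8.9
```

{"api": "move_arm", "payload": {
  "series": [
    [[0, 0, 0], 0],
    [[0, 0, 0], 0],
    [[0, 0, 0], 0],
    [[0, 0, -0.01], 0],
    [[0, 0, -0.02], 0]
  ],
  "claw": 0.6
}}

```text
clock: 15.65
eef_pos: [477.4, 167.2, 51.5]
tool_rot: [-3.135, 0.02, 1.714]
force: [0.4, -1.0, 0.9]
width: 51.3
```

{"api": "move_arm", "payload": {
  "series": [
    [[0, 0, -0.02], 0],
    [[0, 0, -0.04], 0],
    [[-0.03, 0, -0.05], 0],
    [[-0.07, 0, -0.05], 0],
    [[-0.11, 0, -0.05], 0]
  ]
}}

```text
clock: 16.27
eef_pos: [493.8, 58.4, 104.8]
tool_rot: [-3.137, 0.02, 1.714]
force: [1.3, -0.4, -0.1]
width: 51.3
```

```bash
python3 - <<'E'
from h import *
f=lambda a,k:cv2.resize(a,None,fx=k,fy=k,interpolation=cv2.INTER_CUBIC)
cv2.imwrite("pics/t8.png",get_image("top"));cv2.imwrite("pics/s8.png",get_image("side"))
b=f(cv2.imread("pics/s8.png")[210:270,240:330],5)
a=f(cv2.imread("pics/t8.png")[165:265,170:310],2.4)
c=np.zeros((300,800,3),np.uint8);c[:a.shape[0],:a.shape[1]]=a;c[:,350:]=b
cv2.imwrite("pics/c8.png",c)
L=world([475.2,187,1.72],[-70,-.6,0]);print(goto(L[0],L[1],100,1.722),goto(L[0],L[1],18,1.722))
E
```

```text
(array([0.0647, 0.0011, 0.003 ]), np.float64(-0.016), array([-3.136,  0.023,  1.706])) (array([0.0666, 0.0016, 0.085 ]), np.float64(-0.016), array([-3.136,  0.023,  1.706]))
```

View pics/c8.png

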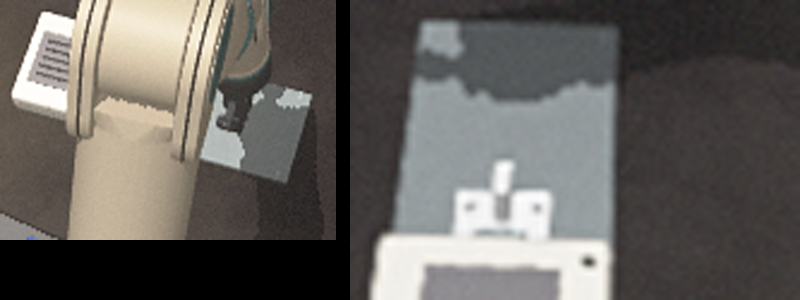

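```bash
python3 - <<'E'
from h import *
u=lambda x,y:((x-350+.5)/5-.5+240,(y+.5)/5-.5+210)
A=np.array([475.2,187]);X=np.array([np.cos(1.72),np.sin(1.72)]);Y=np.array([-X[1],X[0]])
for nm,p,z in(('bedL',(420,21),12),('bedR',(620,27),12),('rearL',(457,189),26),('rearR',(552,194),26),('hoodL',(378,235),61),('hoodR',(612,241),61),('fin',(504,163),54)):
    d=at('side',u(*p),z)-A;print(nm,(d@X).round(1),(d@Y).round(1))
E
```

```text
bedL -198.3 -66.4
bedR -196.5 66.1
rearL -31.9 -29.1
rearR -29.7 27.4
hoodL 38.7 -66.8
hoodR 38.7 63.2
fin -26.7 -0.3
```

{"api": "move_arm", "payload": {
  "series": [
    [[0.03, 0.001, 0.01], -0.008],
    [[0.05, 0.001, 0.03], -0.016],
    [[0.066, 0.0015, 0.05], -0.016],
    [[0.066, 0.0015, 0.07], -0.016],
    [[0.066, 0.0015, 0.084], -0.016]
  ],
  "claw": 0
}}

```text
clock: 17.0
eef_pos: [486.0, 118.1, 18.7]
tool_rot: [-3.135, 0.022, 1.723]
force: [-0.4, -0.1, -0.0]
width: -0.0
```

```bash
python3 - <<'E'
from h import *
L=world([475.2,187,1.72],[-50,-.8,0]);print(read_state()['eef_pos'],goto(L[0],L[1],18,1.722))
E
```

```text
[486.03253047 118.09127632  18.72272387] (array([0.0198, 0.0004, 0.0003]), np.float64(0.001), array([-3.135,  0.022,  1.723]))
```

{"api": "move_arm", "payload": {
  "series": [
    [[0.007, 0, 0], 0],
    [[0.014, 0, 0], 0],
    [[0.018, 0, 0], 0],
    [[0.02, 0, 0], 0],
    [[0.022, 0, 0], 0]
  ]
}}

```text
clock: 17.62
eef_pos: [482.8, 139.8, 18.5]
tool_rot: [-3.136, 0.023, 1.723]
force: [0.7, 0.5, -0.2]
width: -0.1
```

{"api": "move_arm", "payload": {
  "series": [
    [[0.002, 0, 0], 0],
    [[0.004, 0, 0], 0],
    [[0.006, 0, 0], 0]
  ]
}}

```text
clock: 18.0
eef_pos: [482.1, 144.4, 18.5]
tool_rot: [-3.135, 0.024, 1.722]
force: [2.3, -8.1, 3.1]
width: -0.1
```

{"api": "move_arm", "payload": {
  "series": [
    [[0.002, 0, 0], 0],
    [[0.004, 0, 0], 0],
    [[0.004, 0, 0], 0]
  ]
}}

```text
clock: 18.38
eef_pos: [482.1, 144.5, 18.5]
tool_rot: [-3.135, 0.029, 1.718]
force: [2.5, -8.8, 1.7]
width: 0.1
```

{"api": "move_arm", "payload": {
  "series": [
    [[0.003, 0, 0], 0],
    [[0.005, 0, 0], 0],
    [[0.005, 0, 0], 0]
  ]
}}

```text
clock: 18.75
eef_pos: [482.0, 144.5, 18.6]
tool_rot: [-3.134, 0.035, 1.714]
force: [3.3, -11.4, 3.4]
width: 0.6
```

{"api": "move_arm", "payload": {
  "series": [
    [[0.006, 0, 0], 0],
    [[0.01, 0, 0], 0],
    [[0.014, 0, 0], 0],
    [[0.014, 0, 0], 0]
  ]
}}

```text
clock: 19.25
eef_pos: [481.7, 144.7, 18.7]
tool_rot: [-3.131, 0.05, 1.702]
force: [6.9, -27.0, 7.9]
width: -0.3
```

{"api": "move_arm", "payload": {
  "series": [
    [[-0.01, 0, 0], 0],
    [[-0.03, 0, 0], 0],
    [[-0.05, 0, -0.03], 0],
    [[-0.07, 0, -0.08], 0],
    [[-0.11, 0, -0.14], 0]
  ]
}}

```text
clock: 19.88
eef_pos: [495.7, 49.2, 156.9]
tool_rot: [-3.13, 0.049, 1.706]
force: [0.8, -0.4, -0.8]
width: 0.0
```

{"api": "move_arm", "payload": {
  "series": [
    [[-0.06, 0, -0.03], 0],
    [[-0.12, 0, -0.05], 0],
    [[-0.16, 0, -0.05], 0],
    [[-0.16, 0, -0.05], 0]
  ]
}}

```text
clock: 20.38
eef_pos: [517.7, -110.6, 215.0]
tool_rot: [-3.131, 0.05, 1.7]
force: [-0.4, 0.6, -0.4]
width: -0.3
```

```bash
python3 - <<'E'
from h import *
from scipy.ndimage import map_coordinates as mc
A=[475.2,187,1.72]
for n in('side','top'):
    g=np.mean([cv2.cvtColor(get_image(n),cv2.COLOR_BGR2GRAY).astype(float) for _ in range(5)],axis=0)
    def edge(z,ys,lo,hi):
        out=[]
        for y in ys:
            t=np.arange(lo,hi,.5);P=np.array([proj(n,world(A,[x,y,z])) for x in t])
            v=mc(g,[P[:,1],P[:,0]],order=1);d=np.abs(np.gradient(v));d[d<d.max()/2]=0;out.append(((t*d).sum()/d.sum()).round(1))
        return out
    print(n,'rear',edge(26,[-22,-18,18,22],-46,-18),'bed end',edge(12,[-40,0,40],-215,-185),'hood',edge(61,[-40,0,40],22,52))
s=read_state();print(s['clock'],s['eef_pos'],s['force'])
E
```

```text
side rear [np.float64(-27.9), np.float64(-31.8), np.float64(-28.8), np.float64(-29.2)] bed end [np.float64(-198.8), np.float64(-199.4), np.float64(-198.2)] hood [np.float64(37.5), np.float64(31.7), np.float64(38.3)]
top rear [np.float64(-28.6), np.float64(-27.5), np.float64(-34.4), np.float64(-33.7)] bed end [np.float64(-205.5), np.float64(-196.1), np.float64(-198.2)] hood [np.float64(34.7), np.float64(31.2), np.float64(31.6)]
20.875 [ 517.57054473 -105.85407207  214.46112444] [0.74933956 0.23118267 0.71721013]
```

```bash
python3 -c "
from cell import *
print(finish_job())"
```

```text
the job is handed in; nothing more can be done
None
```

The carrier is loaded and was handed in against what I take to be the end stop, at about 21 s of the 54 s allowed.

**What I did:** I gripped the carrier across its middle and set it on the open bed with the fin away from the hood, then let go. I then took it by the fin, slid it about 148 mm under the hood until it stopped, and let go. Before letting go I eased the gripper back about 2 mm with the fin still held, which probably drew the carrier back. So I pushed it in again from the fin end with closed fingers.

**Last checks:**
- **Stop:** it did not move under a 27 N push. The re-push ended within about 1.5 mm of where the first slide stopped. No force reading came near the limits.
- **Cameras:** the side camera puts the plate's rear edge at about reader x = -29 mm as measured, or -31 mm after correcting against the bed and hood edges. Home is -30 mm. The top camera was noisier, at -27.5 to -34 mm.
- **Disagreement:** the arm stopped about 3 mm short of the home position from my first estimate. I put this down to error in that estimate, because the stop was hard and repeatable, but I could not confirm it more closely than 1–2 mm.
- **Bystanders:** the gripper made no contact with the tape, dish or bottle that I know of. I did not measure their positions again at the end.

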